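# Set the microscope light: four clicks from the stop, dimmer to the rider

## Task

Set the microscope's light console: with the dimmer still low, turn the lever selector anticlockwise all the way to its end stop, then clockwise four clicks, so that it rests in the fourth detent after the stop. Then slide the dimmer cap away from you until the line on it is level with the tip of the little steel rider beside its track. Leave the rider and everything else on the table and console where they are.

Things in the scene. Friction and masses are not known exactly. Their poses are not given: they have to be found in the camera images.
- console: Cream light-control console, 240 mm (its x) by 340 mm (its y), fixed. Origin: centre of its underside; its level top panel is 60 mm above. x points away from the operator (robot), y to the operator's left, z up. The lever selector is on its left half, the dimmer on its right half.
- selector_axis (a point): Point on the panel where the selector's upright axis passes, 85 mm to console +y of its middle. Axes as the console's. The lever turns over a round skirt, 24 mm radius, 7 mm high. Flush pale marks 56 mm from the axis show the seven positions (a dash at each stop, dots between).
- selector (a joint): Selector angle, rad: 0 at its anticlockwise stop (from above), growing clockwise to 3.14 at the other. Detents every 0.524 (one click), the first at 0; four clicks = 2.094. The lever's long end points to console +y (left) at 0, +x at 1.571, -y at 3.14. Each half click has a hump of about 0.12 N m (3 N at 40 mm); past it the lever jumps to the next detent and stays.
- selector_nose (a point): Point on top of the black selector lever, 42 mm out from the axis on its long end. The lever is a bar 12 mm wide, reaching 48 mm out from the axis and 15 mm behind it, from 6 to 34 mm above the panel, with a pale line on top of the long end. Closed fingertips can push it from the side.
- dimmer (a joint): Dimmer travel, m: 0 at the operator's end (dark), growing along console +x to 0.100 (bright); it starts below 0.025. 1.5 N slides it; it stays where left. The track runs along console x, 75 mm to console -y of the console's middle; travel 0.050 is level with the middle.
- dimmer_top (a point): Centre of the top of the dimmer's black cap, on the pale line across it, 34 mm above the panel. The cap is 20 mm along the track, 26 mm across it, and spans 4 to 34 mm above the panel.
- rider_tip (a point): Tip of the memo rider: small steel pointer (8 mm along its rail, 18 mm across, top 9 mm above the panel) on a flat rail right of the dimmer track, pointing at the track, 28 mm to console -y of the track's middle. It marks where the cap's line must stand (travel 0.045 to 0.085). Stiff (8 N), not to be moved. Axes as the console's.
- loupe: Bystander: black eyeglass loupe, 30 mm across, 28 mm tall, standing on the console's panel near its far edge. Origin: centre of its underside.
- sample_jar: Bystander: closed sample jar, 48 mm across, 70 mm tall, on the table left of the console. Origin: centre of its underside.
- tweezers: Bystander: steel tweezers, 110 mm long, 10 mm wide, 8 mm high, lying on the table right of the console. Origin: centre of its underside.
- dish: Bystander: small white dish, 90 mm across, 16 mm tall, on the table right of the console. Origin: centre of its underside.
- slide_box: Bystander: grey slide box, 85 x 32 x 34 mm, on the table beyond the console. Origin: centre of its underside.
- film_can: Bystander: black upright can, 32 mm across, 50 mm tall, on the table beyond the console. Origin: centre of its underside.
- stage_block: Bystander: steel block, 50 x 50 x 20 mm, on the table left of the console. Origin: centre of its underside.

How it is judged:
On the way, in this order (a step that is already met when the one before it is completed fails the run):
1. the selector is at its anticlockwise end stop, the dimmer still low (below 38 mm of travel) (value of joint selector below 0.12 rad and value of joint dimmer below 0.038 m), for 0.1 s.
2. the selector rests in the fourth detent from the stop, the dimmer still low (below 38 mm of travel) (value of joint selector between 1.9344 and 2.2544 rad and velocity of joint selector between -0.1 and 0.1 rad/s and value of joint dimmer below 0.038 m), for 0.2 s.
3. the dimmer's line is level with the rider's tip, within 5 mm along the track (x of dimmer_top in the frame of rider_tip between -0.005 and 0.005 m), for 0.2 s.
At the end, for the whole second after the job is handed in: The selector rests in the fourth detent from its anticlockwise stop (2.094 rad, within 0.16), the dimmer stands still with its line within 5 mm of the rider's tip along the track (all of step 3 and value of joint selector between 1.9344 and 2.2544 rad and velocity of joint selector between -0.1 and 0.1 rad/s and velocity of joint dimmer between -0.005 and 0.005 m/s); the robot touches nothing.
It fails at once if the rider is moved (over 4 mm) (distance of rider_tip from where it was at the start of the episode above 0.004 m).
It fails at once if a bystander (loupe, jar, tweezers, dish, slide box, can, steel block) is displaced (over 20 mm) (distance of any of loupe, sample_jar, tweezers, dish, slide_box, film_can, stage_block from where it was at the start of the episode above 0.02 m).
It also fails if it takes over 72 s, if anything falls off the work surface, if the arm or the gripper's body presses on something with over 40 N, if the wrist force passes 120 N, or if a joint passes its speed limit or range.

## Robot

A 6-joint arm with a two-finger parallel gripper is mounted at the origin on the work surface. World frame = base frame: x ahead of the robot, y to its left, z up, the work surface at z = 0. Lengths are in m, angles in rad, forces in N, time in s.
With the tool pointing down it reaches from about 0.425 to 0.95 m from the base axis. Payload 3.5 kg.
Tool frame: the origin (TCP) lies at the very end of the fingers, on their centre line; the grasp point (between the pads) lies 19 mm behind it; z points along the fingers, y is the line along which they close (so a half turn about z gives the same grasp; the last joint's range is limited). The gripper opens to 85 mm and grips with 20 to 120 N. Pads are 22 mm wide; open, the fingers measure 114 mm over their backs; the gripper's body (76 mm by 85 mm) begins 54 mm behind the grasp point. The pads swing forward as they close: fully open they stand 13 mm farther back than shut.
Start: joints at [-1.487, 0.286, 1.577, -0, 1.279, -0.15], TCP at [0.156, -0.657, 0.197] pointing down, gripper open.
Joint ranges: [-2.77, 2.77], [-0.9, 2.22], [0.21, 2.48], [-1.53, 4.67], [0.24, 2.81], [-2.84, 2.84]. Speed limits (rad/s): [2.79, 2.79, 3.14, 3.14, 3.14, 3.14].

## Interface

Orientations are given as a unit quaternion [x, y, z, w].
In Python, from plant import get_state, read_camera, sign_off, recognise gives the robot as it stands.
- The arm moves only by the tool arm_command, never from a script. Its argument "steps" is a list of rows, each an object with "translation": the shift along the tool's x, y, z scaled (see below), a list of three; "twist": the turn, a rotation vector about the tool's x, y, z scaled (see below), a list of three; "fingers": the opening, from -1 (shut) to 1 (fully open). In form: [{"translation": [x, y, z], "twist": [rx, ry, rz], "fingers": fingers}, ...]. A call has 1 to 5 rows; each row is the pose to reach, as a shift and turn from the pose commanded when the call began, along the tool's axes at that moment; what a row does not reach only later rows make up. The controller multiplies each number of a shift by 75 cm and each number of a turn by 60 degrees. A row lasts 1/8 s, in which the tool goes at most 62.5 mm and 10.7 degrees, less where a joint would pass 70% of its speed; a pose out of reach is approached as far as the arm can. A call with a number of a shift or a turn outside -1 to 1 is refused whole. A call with a gripper value outside its range is refused whole. The fingers move at their own pace and stop on an object; "grip_force" is the grip in N (left out, the last holds). Time passes only in rows, so rows that repeat a pose let the fingers close. It gives the time, the measured TCP pose, the force, the opening and the grip force at its end, in the units of the state.
- get_state(): the state, without advancing time (a new reading comes with each control period).
- read_camera(name): name is "scene" or "top" or "wrist"; returns a dict with "pixels" (384x512x3 uint8, red, green, blue), "K" (3x3 intrinsics, pixels), "R" (3x3) and "t" (3): a world point X has camera coordinates R X + t; the wrist camera has in their place "T_tool_cam" (4x4, takes a point from camera to tool coordinates, whose origin is the TCP and whose axes are the flange's). Camera axes: x right, y down, z forward; pixel columns grow to the right and rows downward; lengths in m; the calibration is good to about 2 mm. A picture is of the moment at which its call begins: read the wrist's pose just before it. There is no depth.
- sign_off(): hands the job in; it is judged then, once.
Trained networks look in a picture, given as the dict that the camera call returned (one of the last four; its "shot" number tells which), for a name from the list of things; names that differ only in an ending like _2 or _b are one class to them, and where a whole thing is asked for, a point or a joint stands for the part that bears it (a point fixed in the world has none). Each returns a list of dicts, best first, with "conf" (0 to 1); they miss things now and then, are a little off and sometimes report something else, mostly with a low value. They report only what shows in the picture. A call takes as long as a camera call.
- recognise(picture, query): "point" ([row, column] in pixels, amid what is visible of it).
The state is a dict: "time": time; "qpos": joint angles; "dq": joint speeds; "joint_efforts": joint torques, N m; "eef_pos": TCP position; "tcp_rot": TCP orientation; "contact_force": force on the tool from outside, world axes, zero at the start; "wrist_torque": the same for the moment, N m; "opening": opening from 0.0 (shut) to 1.0 (fully open); "finger_force": force on a finger pad.
Only numpy, scipy, OpenCV 4.12 (cv2) and the standard library are available. Lean on these libraries where they do the work, as an engineer would, in place of code of your own. Each camera call takes 0.05 s, during which the arm holds its last target. There are 200 camera calls.

## Working session

There is one attempt and no reset: what is moved stays moved. The work goes in short steps, Python scripts to look and compute and a tool call to move; the robot and the scene stay as the last step left them, time stands still between calls to the robot, and variables do not carry over. Pictures are saved under pics/ and viewed, at most 10 in all, crops included, and the job is handed in when it is done.

Besides the shell and the picture viewer there is one more tool, called after "Call:" as name([rows], argument=value, ...), one row to a line, values as JSON. arm_command: Moves the arm, as the interface text tells. Shifts and turns lie within -1 to 1; 1 stands for 75 cm of shift or 60 degrees of turn. Its arguments: {"type":"object","properties":{"steps":{"type":"array"},"grip_force":{"type":"number"}},"required":["steps"]}

```bash
mkdir -p pics; ls; cat > h.py <<'E'
import numpy as np, cv2
from plant import get_state, read_camera, sign_off, recognise
from scipy.spatial.transform import Rotation as Rn
def ray(p,rc,st=None):
    d=np.linalg.inv(p["K"])@np.array([rc[1],rc[0],1.])
    if "R" in p: R=np.array(p["R"]);t=np.array(p["t"]);return -R.T@t, R.T@d
    T=np.array(p["T_tool_cam"]);W=Rn.from_quat(st["tcp_rot"]).as_matrix()
    return W@T[:3,3]+st["eef_pos"], W@T[:3,:3]@d
def atz(p,rc,z,st=None):
    o,d=ray(p,rc,st);return o+d*(z-o[2])/d[2]
def tri(rs):
    A=0;b=0
    for o,d in rs:
        d=d/np.linalg.norm(d);P=np.eye(3)-np.outer(d,d);A=A+P;b=b+P@o
    return np.linalg.solve(A,b)
def proj(p,X,st=None):
    if "R" in p: c=np.array(p["R"])@X+p["t"]
    else:
        T=np.array(p["T_tool_cam"]);W=Rn.from_quat(st["tcp_rot"]).as_matrix()
        c=T[:3,:3].T@(W.T@(np.array(X)-st["eef_pos"])-T[:3,3])
    u=p["K"]@c;return u[:2]/u[2]
E
cat > a.py <<'E'
from h import *
np.set_printoptions(precision=4,suppress=True)
s=get_state();print(s["eef_pos"],s["tcp_rot"],s["time"])
P={n:read_camera(n) for n in("scene","top")}
for n in P: cv2.imwrite(f"pics/{n}0.png",cv2.resize(P[n]["pixels"][:,:,::-1],(800,600)))
for q in["console","selector","selector_nose","dimmer","dimmer_top","rider_tip","loupe","sample_jar","film_can","slide_box","stage_block","tweezers","dish"]:
    r=[]
    for n in P:
        g=recognise(P[n],q)
        print(q,n,[(np.round(x["point"],1),round(x["conf"],2)) for x in g[:2]])
        if g:r.append(ray(P[n],g[0]["point"]))
    if len(r)==2:print("   ",tri(r))
E
python3 a.py
```

```text
pics
[ 0.1563 -0.6559  0.1955] [ 0.9932  0.1166  0.     -0.0012] 0.0
console scene [(array([188.7, 267.4]), 0.76), (array([200.5, 297.5]), 0.33)]
console top [(array([210.5, 224.9]), 0.78), (array([139.7, 198.2]), 0.38)]
    [0.5895 0.1091 0.0059]
selector scene [(array([160.4, 297.3]), 0.55)]
selector top [(array([202.8, 188.7]), 0.62)]
    [0.6047 0.1879 0.0582]
selector_nose scene [(array([155.9, 299.1]), 0.81), (array([235.4, 196. ]), 0.48)]
selector_nose top [(array([207.9, 186. ]), 0.62)]
    [0.5965 0.1972 0.0589]
dimmer scene [(array([182.7, 243.9]), 0.47)]
dimmer top [(array([243.9, 126.6]), 0.52), (array([216.7, 265. ]), 0.43)]
    [ 0.4968  0.2431 -0.0763]
dimmer_top scene [(array([185. , 239.3]), 0.55)]
dimmer_top top []
rider_tip scene []
rider_tip top [(array([183.6, 130.1]), 0.19)]
loupe scene [(array([203.2, 301.6]), 0.72)]
loupe top [(array([158.1, 237.5]), 0.72)]
    [0.6987 0.0838 0.0768]
sample_jar scene [(array([145.4, 352.8]), 0.58)]
sample_jar top [(array([183. , 128.5]), 0.56)]
    [0.6615 0.3317 0.0399]
film_can scene [(array([230.6, 312.9]), 0.6)]
film_can top [(array([143.9, 243.5]), 0.52)]
    [0.7461 0.0735 0.026 ]
slide_box scene [(array([209.8, 340.6]), 0.63)]
slide_box top [(array([139.9, 196.2]), 0.69)]
    [0.7577 0.1773 0.0135]
stage_block scene [(array([126.7, 311.3]), 0.89)]
stage_block top [(array([243.1, 126.9]), 0.73)]
    [0.528  0.3369 0.0115]
tweezers scene [(array([229.2, 194. ]), 0.52)]
tweezers top [(array([228. , 326.1]), 0.69)]
    [ 0.5485 -0.1064  0.0173]
dish scene [(array([277.8, 227.1]), 0.71)]
dish top [(array([167.4, 333. ]), 0.69)]
    [ 0.6864 -0.1317  0.0091]
```

```bash
python3 - <<'E'
from h import *
p=read_camera("top");c=p["pixels"][120:290,100:350,::-1]
cv2.imwrite("pics/t1.png",cv2.resize(c,(800,544),interpolation=cv2.INTER_CUBIC))
print(proj(p,[0.6,0.1,.06]),-p["R"].T@p["t"])
E
```

```text
[231.0602956  204.84470449] [0.44703962 0.02533996 1.00096563]
```

View pics/t1.png

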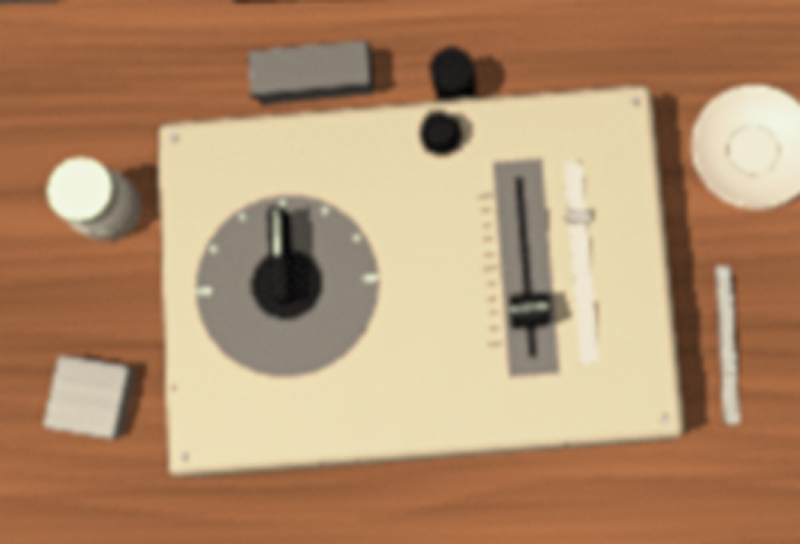

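View pics/scene0.png

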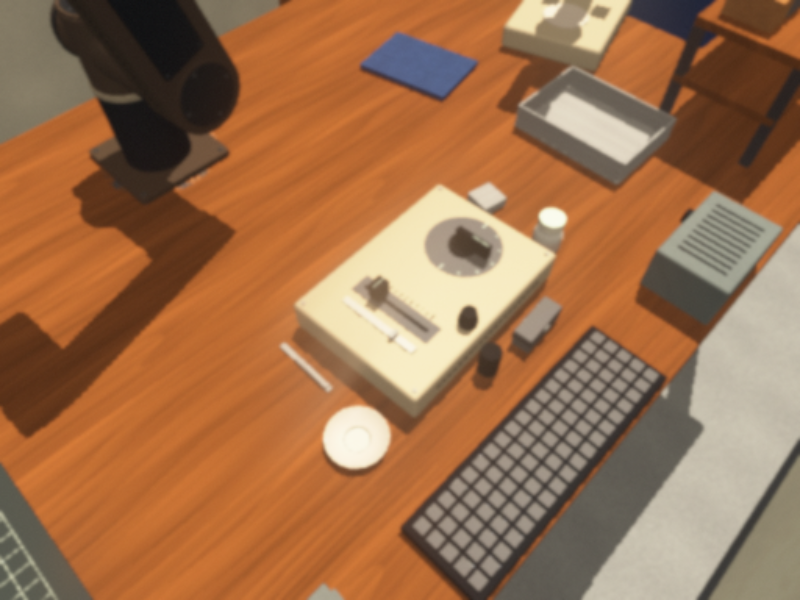

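Top crop shows the console tilted slightly. The lever at (280,240) points to +x (about the third click), the dimmer cap is at (530,308) near its low end, the rider is at (578,216), and the loupe is at (441,133). The scene view agrees with this.

```bash
cat >fit.py <<'E'
from h import *
from scipy.optimize import least_squares
np.set_printoptions(precision=4,suppress=True)
p=read_camera("top")
cv=lambda u,v:np.array([120+v/3.2,100+u/3.2])-.0
pts=[((160,126),(.12,.17)),((650,88),(.12,-.17)),((682,434),(-.12,-.17)),((170,472),(-.12,.17)),
((205,291),(0,.141)),((370,278),(0,.029)),((282,203),(.056,.085))]
W=np.array([atz(p,cv(*a),.06)[:2] for a,_ in pts]);C=np.array([b for _,b in pts])
def f(x):
    c,s=np.cos(x[2]),np.sin(x[2]);return (C@np.array([[c,s],[-s,c]])+x[:2]-W)
r=least_squares(lambda x:f(x).ravel(),[.58,.1,0]);print(r.x,"\n",f(r.x))
def toC(X):
    c,s=np.cos(r.x[2]),np.sin(r.x[2]);return (X[:2]-r.x[:2])@np.array([[c,-s],[s,c]])
for n,uv,z in[("cap",(529,308),.094),("rider",(578,216),.067),("leverend",(277,207),.094),("loupe",(441,133),.088)]:
    print(n,toC(atz(p,cv(*uv),z)))
s=get_state();print(Rn.from_quat(s["tcp_rot"]).as_matrix())
E
python3 fit.py
```

```text
[0.5974 0.1036 0.0468] 
 [[ 0.003   0.0023]
 [ 0.0031 -0.0011]
 [-0.0024 -0.0022]
 [-0.0025  0.0025]
 [-0.0002  0.0004]
 [-0.0006 -0.0006]
 [-0.0003 -0.0013]]
cap [-0.0321 -0.0748]
rider [ 0.0306 -0.1121]
leverend [0.0464 0.084 ]
loupe [ 0.0892 -0.0257]
[[ 0.9728  0.2317 -0.    ]
 [ 0.2317 -0.9728 -0.    ]
 [-0.      0.     -1.    ]]
```

```bash
cat >>h.py <<'E'
np.set_printoptions(precision=4,suppress=True)
C0=np.array([.5974,.1036,.06]);Y0=.0468
def c2w(x,y,z): return C0+Rn.from_euler("z",Y0).apply([x,y,z])
def plan(*T): # (console x,y, z above panel, yaw deg in console)
    s=get_state();W=Rn.from_quat(s["tcp_rot"]);print(s["time"],s["eef_pos"],s["contact_force"],s["opening"])
    for x,y,z,a in T:
        G=Rn.from_euler("z",Y0+np.radians(a))*Rn.from_matrix(np.diag([1,-1,-1.]))
        print(W.inv().apply(c2w(x,y,z)-s["eef_pos"])/.75,(W.inv()*G).as_rotvec()/np.radians(60))
E
python3 -c "
from h import *
plan((.036,.085,.14,0))"
```

```text
1.5 [ 0.1564 -0.6566  0.1969] [-0.3224 -0.1384  0.421 ] 0.9993474859748893
[ 0.8751 -0.9522 -0.0042] [0.     0.     0.1786]
```

Call:
arm_command([
  {"translation":[0.87,-0.95,0],"twist":[0,0,0.178],"fingers":-0.4},
  {"translation":[0.87,-0.95,0],"twist":[0,0,0.178],"fingers":-0.4},
  {"translation":[0.87,-0.95,0],"twist":[0,0,0.178],"fingers":-0.4},
  {"translation":[0.87,-0.95,0],"twist":[0,0,0.178],"fingers":-0.4},
  {"translation":[0.87,-0.95,0],"twist":[0,0,0.178],"fingers":-0.4},
])

```text
time: 2.12
eef_pos: [0.3091, -0.3818, 0.1972]
tcp_rot: [1.0, 0.023, 0.0, 0.0]
contact_force: [1.3, -0.5, -0.2]
opening: 0.298
finger_force: 0.0
```

Call:
arm_command([
  {"translation":[0.462,-0.742,0],"twist":[0,0,0],"fingers":-0.4},
  {"translation":[0.462,-0.742,0],"twist":[0,0,0],"fingers":-0.4},
  {"translation":[0.462,-0.742,0],"twist":[0,0,0],"fingers":-0.4},
  {"translation":[0.462,-0.742,0],"twist":[0,0,0],"fingers":-0.4},
  {"translation":[0.462,-0.742,0],"twist":[0,0,0],"fingers":-0.4},
])

```text
time: 2.75
eef_pos: [0.4616, -0.1089, 0.1975]
tcp_rot: [1.0, 0.024, 0.001, 0.0]
contact_force: [0.5, -0.0, 0.0]
opening: 0.299
finger_force: 0.0
```

```bash
python3 -c "
from h import *
plan((.036,.085,.14,0))
s=get_state();p=read_camera('wrist');cv2.imwrite('pics/w1.png',p['pixels'][:,:,::-1]);print(p['T_tool_cam'])
for q in ['dimmer_top','rider_tip','selector_nose']:
  for g in recognise(p,q)[:2]: print(q,g['point'],g['conf'])
"
```

```text
2.75 [ 0.4616 -0.1089  0.1975] [ 0.4602 -0.0218  0.0468] 0.2991807436857021
[ 0.2423 -0.3877 -0.0033] [ 0.0009 -0.0015  0.0005]
[[ 0.0014 -0.9561 -0.2932  0.0751]
 [ 1.      0.0011  0.0011 -0.0008]
 [-0.0008 -0.2932  0.9561 -0.1775]
 [ 0.      0.      0.      1.    ]]
dimmer_top [45.4, 101.5] 0.97
```

View pics/w1.png

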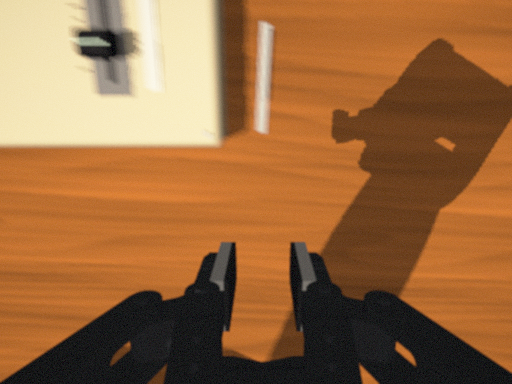

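The wrist view shows the cap at (97,42) and the right front corner of the console at (220,145). The fingers are partly open. Next I move over the lever.

Call:
arm_command([
  {"translation":[0.242,-0.388,0],"twist":[0,0,0],"fingers":-0.4},
  {"translation":[0.242,-0.388,0],"twist":[0,0,0],"fingers":-0.4},
  {"translation":[0.242,-0.388,0],"twist":[0,0,0],"fingers":-0.4},
  {"translation":[0.242,-0.388,0],"twist":[0,0,0],"fingers":-0.4},
  {"translation":[0.242,-0.388,0],"twist":[0,0,0],"fingers":-0.4},
])

```text
time: 3.58
eef_pos: [0.6148, 0.1614, 0.1971]
tcp_rot: [1.0, 0.022, 0.0, 0.0]
contact_force: [0.8, -0.3, 0.5]
opening: 0.299
finger_force: 0.0
```

Call:
arm_command([
  {"translation":[0.0,-0.06,0],"twist":[0,0,0],"fingers":-0.4},
  {"translation":[0.0,-0.06,0],"twist":[0,0,0],"fingers":-0.4},
])

```text
time: 3.82
eef_pos: [0.6115, 0.2076, 0.1964]
tcp_rot: [1.0, 0.024, -0.0, 0.0]
contact_force: [0.2, -0.7, -0.2]
opening: 0.302
finger_force: 0.0
```

```bash
python3 -c "
from h import *
plan((.036,.085,.14,0),(.036,.085,.011,0))
s=get_state();p=read_camera('wrist');cv2.imwrite('pics/w2.png',p['pixels'][:,:,::-1])
q=read_camera('top')
for n in ['dimmer_top','rider_tip','selector_nose','selector']:
  for g in recognise(p,n)[:1]: print(n,g['point'],g['conf'])
for X in [(0,.085,0),(.042,.085,.034),(0,.141,0),(.056,.085,0),(0,.029,0)]: print(X,proj(p,c2w(*X),s))
"
```

```text
3.825 [0.6115 0.2076 0.1964] [ 0.2157 -0.7474 -0.2446] 0.3017853008543956
[ 0.0227  0.0244 -0.0048] [0.     0.0007 0.0019]
[0.0228 0.0244 0.1672] [0.     0.0007 0.0019]
dimmer_top [232.5, 445.2] 0.76
rider_tip [165.8, 485.6] 0.53
selector_nose [191.6, 278.5] 0.81
selector [194.4, 281.7] 0.9
(0, 0.085, 0) [281.2711 195.1492]
(0.042, 0.085, 0.034) [284.4253 159.8621]
(0, 0.141, 0) [225.2422 194.9788]
(0.056, 0.085, 0) [282.4586 138.6598]
(0, 0.029, 0) [337.2664 195.3195]
```

View pics/w2.png

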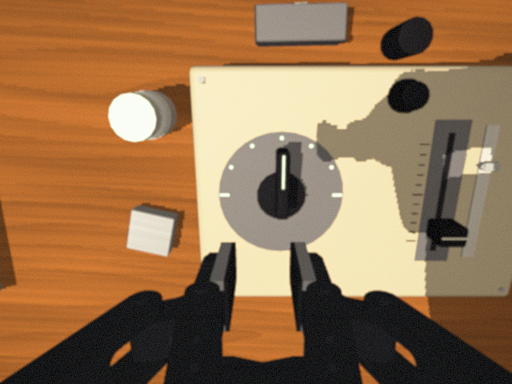

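The wrist view matches the predicted marks within about 1 px, and the lever is at click 3. I'll centre over it and descend.

Call:
arm_command([
  {"translation":[0.023,0.0245,0.0],"twist":[0,0,0],"fingers":-0.4},
  {"translation":[0.023,0.0245,0.05],"twist":[0,0,0],"fingers":-0.4},
  {"translation":[0.023,0.0245,0.11],"twist":[0,0,0],"fingers":-0.4},
  {"translation":[0.023,0.0245,0.167],"twist":[0,0,0],"fingers":-0.4},
  {"translation":[0.023,0.0245,0.167],"twist":[0,0,0],"fingers":-0.4},
])

```text
time: 4.75
eef_pos: [0.6267, 0.1873, 0.0669]
tcp_rot: [1.0, 0.023, -0.005, 0.001]
contact_force: [-0.8, -0.4, -0.6]
opening: 0.299
finger_force: 0.0
```

```bash
cat >arc.py <<'E'
from h import *
import sys
plan(*[(.036*np.cos(np.radians(a)),.085+.036*np.sin(np.radians(a)),.011,a) for a in map(float,sys.argv[1:])])
E
python3 arc.py 0 9 18 27 36 45
```

```text
4.75 [0.6267 0.1873 0.0669] [-0.8292 -0.3842 -0.6207] 0.2992660402729247
[ 0.0036 -0.0037 -0.0054] [ 0.0011  0.0087 -0.0009]
[ 0.003  -0.0112 -0.0055] [ 0.0004  0.0088 -0.1509]
[ 0.0013 -0.0185 -0.0054] [-0.0003  0.0088 -0.3009]
[-0.0016 -0.0255 -0.0054] [-0.001   0.0088 -0.4509]
[-0.0055 -0.0319 -0.0054] [-0.0017  0.0088 -0.6009]
[-0.0104 -0.0376 -0.0054] [-0.0024  0.0087 -0.7509]
```

Call:
arm_command([
  {"translation":[-0.0006,-0.0075,0],"twist":[0,0,-0.15],"fingers":-0.4},
  {"translation":[-0.0023,-0.0148,0],"twist":[0,0,-0.3],"fingers":-0.4},
  {"translation":[-0.0052,-0.0218,0],"twist":[0,0,-0.45],"fingers":-0.4},
  {"translation":[-0.0091,-0.0282,0],"twist":[0,0,-0.6],"fingers":-0.4},
  {"translation":[-0.014,-0.0339,0],"twist":[0,0,-0.75],"fingers":-0.4},
])

```text
time: 5.38
eef_pos: [0.6202, 0.2139, 0.0751]
tcp_rot: [0.914, 0.407, 0.002, 0.001]
contact_force: [-0.5, -0.8, 0.1]
opening: 0.302
finger_force: 0.0
```

```bash
python3 arc.py 45 54 63 72 81 90
```

```text
5.375 [0.6202 0.2139 0.0751] [-0.4531 -0.7799  0.1043] 0.3020074110319924
[-0.0011 -0.0035  0.0055] [ 0.0032 -0.0037  0.005 ]
[-0.0016 -0.0111  0.0055] [ 0.0034 -0.0034 -0.145 ]
[-0.0033 -0.0184  0.0054] [ 0.0037 -0.0032 -0.295 ]
[-0.0062 -0.0254  0.0054] [ 0.004  -0.0029 -0.445 ]
[-0.0101 -0.0318  0.0054] [ 0.0042 -0.0026 -0.595 ]
[-0.0149 -0.0376  0.0053] [ 0.0044 -0.0022 -0.745 ]
```

Call:
arm_command([
  {"translation":[-0.0006,-0.0075,0],"twist":[0,0,-0.15],"fingers":-0.4},
  {"translation":[-0.0023,-0.0148,0],"twist":[0,0,-0.3],"fingers":-0.4},
  {"translation":[-0.0052,-0.0218,0],"twist":[0,0,-0.45],"fingers":-0.4},
  {"translation":[-0.0091,-0.0282,0],"twist":[0,0,-0.6],"fingers":-0.4},
  {"translation":[-0.014,-0.0339,0],"twist":[0,0,-0.75],"fingers":-0.4},
])

```text
time: 6.0
eef_pos: [0.5942, 0.2233, 0.0751]
tcp_rot: [0.688, 0.725, 0.002, 0.002]
contact_force: [0.8, -0.7, 0.5]
opening: 0.296
finger_force: 0.0
```

Call:
arm_command([
  {"translation":[0.0,-0.005,0],"twist":[0,0,-0.1],"fingers":-0.4},
  {"translation":[0,-0.005,0],"twist":[0,0,-0.1],"fingers":-0.4},
  {"translation":[0,-0.005,0],"twist":[0,0,-0.1],"fingers":-0.4},
])

```text
time: 6.38
eef_pos: [0.5895, 0.2232, 0.0734]
tcp_rot: [0.652, 0.758, 0.001, 0.001]
contact_force: [-0.1, -0.7, 1.0]
opening: 0.301
finger_force: 0.0
```

```bash
python3 arc.py 96; python3 -c "
from h import *
s=get_state();p=read_camera('wrist');cv2.imwrite('pics/w3.png',p['pixels'][:,:,::-1])
q=read_camera('top');cv2.imwrite('pics/t3.png',cv2.resize(q['pixels'][120:290,100:350,::-1],(800,544)))"
```

```text
6.375 [0.5895 0.2232 0.0734] [-0.0554 -0.7091  0.9605] 0.3008890183554796
[ 0.0014 -0.0018  0.0032] [ 0.0027 -0.     -0.0013]
```

View pics/w3.png

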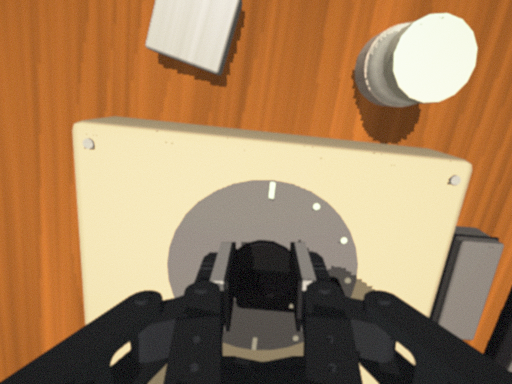

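The view shows the fingers around a black shape, with the stop dash at (272,190). The lever direction is unclear, so I'll enhance the picture and compare it with projections.

```bash
python3 -c "
from h import *
s=get_state();p=read_camera('wrist');q=read_camera('top')
for a in (90,75,60):
  c,d=np.cos(np.radians(a)),np.sin(np.radians(a))
  for r in(.015,.048): print(a,r,proj(p,c2w(r*c,.085+r*d,.034),s),proj(q,c2w(r*c,.085+r*d,.034)))
for a in range(0,91,30): print(a,proj(p,c2w(.056*np.cos(np.radians(a)),.085+.056*np.sin(np.radians(a)),0),s))
im=p['pixels'][200:360,180:350,::-1].astype(float)
im=255*(im/255)**.4
A=cv2.resize(im.astype(np.uint8),None,fx=3,fy=3)
im=q['pixels'][170:245,150:230,::-1].astype(float);im=255*(im/255)**.5
B=cv2.resize(im.astype(np.uint8),(280,480))
cv2.imwrite('pics/x3.png',np.hstack([A,B]))"
```

```text
90 0.015 [263.2927 281.7151] [179.8    207.1741]
90 0.048 [270.13   225.1919] [163.9268 208.3734]
75 0.015 [270.3242 283.2025] [179.9727 205.305 ]
75 0.048 [293.8023 230.5   ] [164.5192 202.4023]
60 0.015 [276.6349 286.2275] [180.6246 203.5287]
60 0.048 [314.6802 241.1728] [166.6334 196.747 ]
0 [345.296  281.6181]
30 [341.5186 241.7846]
60 [314.373 208.086]
90 [270.3227 191.7701]
```

View pics/x3.png

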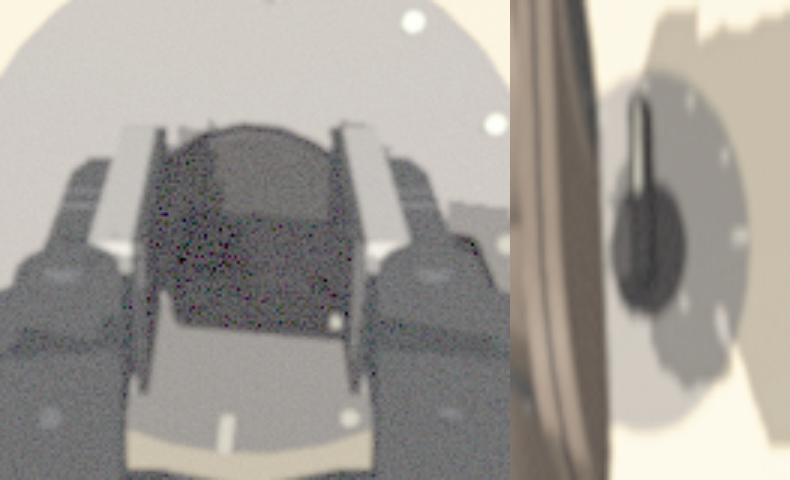

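The lever is still at click 3 and points to +x, so the part-open fingertips passed above it. I'll shut the fingers here, where it is safe, and see where the tips really are.

Call:
arm_command([
  {"translation":[0.0,0,0],"twist":[0,0,0],"fingers":-1},
  {"translation":[0,0,0],"twist":[0,0,0],"fingers":-1},
  {"translation":[0,0,0],"twist":[0,0,0],"fingers":-1},
  {"translation":[0,0,0],"twist":[0,0,0],"fingers":-1},
])

```text
time: 7.08
eef_pos: [0.588, 0.2234, 0.0716]
tcp_rot: [0.651, 0.759, -0.0, -0.0]
contact_force: [-1.2, 0.4, 0.5]
opening: 0.002
finger_force: 0.0
```

```bash
python3 -c "
from h import *
s=get_state();p=read_camera('wrist');q=read_camera('top')
print(p['K'],s['eef_pos'],s['opening'])
W=Rn.from_quat(s['tcp_rot'])
for b in (0,.01,.02,.03,.04): print(b,[proj(p,W.apply([x,0,-b])+s['eef_pos'],s) for x in(.011,-.011)])
im=p['pixels'][180:384,130:400,::-1].astype(float);im=255*(im/255)**.5
A=cv2.resize(im.astype(np.uint8),(540,408))
im=q['pixels'][170:245,150:230,::-1].astype(float);im=255*(im/255)**.5
B=cv2.resize(im.astype(np.uint8),(260,408))
cv2.imwrite('pics/x4.png',np.hstack([A,B]))"
```

```text
[[327.8155   0.     262.6167]
 [  0.     327.8155 197.3074]
 [  0.       0.       1.    ]] [0.588  0.2234 0.0716] 0.0017808196176538151
0 [array([261.7226, 213.8746]), array([261.6999, 248.6645])]
0.01 [array([261.6703, 220.1365]), array([261.6482, 256.5009])]
0.02 [array([261.6121, 227.1048]), array([261.591 , 265.1887])]
0.03 [array([261.5469, 234.9059]), array([261.5271, 274.8746])]
0.04 [array([261.4735, 243.6988]), array([261.4555, 285.7411])]
```

View pics/x4.png

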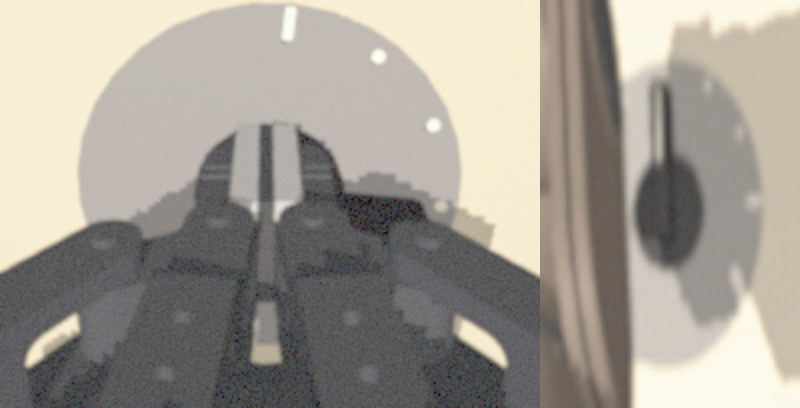

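The shut tips end at image row 241, while the stated TCP projects to rows 214–249. That puts the real tips about 37 mm short of the reported TCP, which explains why they passed over the lever. I'll check by feeling downward gently at this free spot.

Call:
arm_command([
  {"translation":[0.0,0,0.004],"twist":[0,0,0],"fingers":-1},
  {"translation":[0,0,0.008],"twist":[0,0,0],"fingers":-1},
  {"translation":[0,0,0.012],"twist":[0,0,0],"fingers":-1},
  {"translation":[0,0,0.012],"twist":[0,0,0],"fingers":-1},
])

```text
time: 7.68
eef_pos: [0.5877, 0.2234, 0.0621]
tcp_rot: [0.651, 0.759, -0.0, -0.0]
contact_force: [1.1, 0.6, -0.6]
opening: 0.002
finger_force: 0.0
```

Call:
arm_command([
  {"translation":[0.0,0,0.004],"twist":[0,0,0],"fingers":-1},
  {"translation":[0,0,0.008],"twist":[0,0,0],"fingers":-1},
  {"translation":[0,0,0.008],"twist":[0,0,0],"fingers":-1},
])

```text
time: 8.05
eef_pos: [0.5877, 0.2234, 0.0562]
tcp_rot: [0.651, 0.759, -0.0, -0.0]
contact_force: [-0.2, 1.1, 0.6]
opening: -0.004
finger_force: 0.0
```

Confirmed: the reported TCP is below the panel and nothing touches. I'll feel on down to the panel.

Call:
arm_command([
  {"translation":[0.0,0,0.005],"twist":[0,0,0],"fingers":-1},
  {"translation":[0,0,0.01],"twist":[0,0,0],"fingers":-1},
  {"translation":[0,0,0.015],"twist":[0,0,0],"fingers":-1},
  {"translation":[0,0,0.015],"twist":[0,0,0],"fingers":-1},
])

```text
time: 8.55
eef_pos: [0.5876, 0.2234, 0.0448]
tcp_rot: [0.651, 0.759, -0.0, -0.0]
contact_force: [0.6, -0.4, -0.1]
opening: -0.0
finger_force: 0.0
```

Call:
arm_command([
  {"translation":[0.0,0,0.004],"twist":[0,0,0],"fingers":-1},
  {"translation":[0,0,0.007],"twist":[0,0,0],"fingers":-1},
  {"translation":[0,0,0.007],"twist":[0,0,0],"fingers":-1},
])

```text
time: 8.93
eef_pos: [0.5878, 0.2234, 0.0399]
tcp_rot: [0.651, 0.759, -0.0, -0.0]
contact_force: [0.3, 0.8, -0.2]
opening: 0.002
finger_force: 0.0
```

Call:
arm_command([
  {"translation":[0.0,0,0.004],"twist":[0,0,0],"fingers":-1},
  {"translation":[0,0,0.007],"twist":[0,0,0],"fingers":-1},
  {"translation":[0,0,0.007],"twist":[0,0,0],"fingers":-1},
])

```text
time: 9.3
eef_pos: [0.5878, 0.2234, 0.0346]
tcp_rot: [0.651, 0.759, -0.0, -0.0]
contact_force: [-0.7, -0.4, -0.4]
opening: 0.002
finger_force: 0.0
```

Call:
arm_command([
  {"translation":[0.0,0,-0.03],"twist":[0,0,0],"fingers":-1},
  {"translation":[0,0,-0.07],"twist":[0,0,0],"fingers":-1},
  {"translation":[0,0,-0.07],"twist":[0,0,0],"fingers":-1},
])

```text
time: 9.68
eef_pos: [0.5904, 0.224, 0.0908]
tcp_rot: [0.651, 0.759, 0.003, 0.002]
contact_force: [-0.1, 0.4, 0.9]
opening: -0.001
finger_force: 0.0
```

```bash
python3 - <<'E'
from h import *
plan((.036,.085,.026,0))
E
```

```text
9.675 [0.5904 0.224  0.0908] [-0.1357  0.4432  0.8645] -0.0014340378320057447
[-0.0524  0.0445  0.0066] [ 0.0045 -0.0055  1.6006]
```

Call:
arm_command([
  {"translation":[-0.0524,0.0445,0],"twist":[0,0,0.88],"fingers":-1},
  {"translation":[-0.0524,0.0445,0],"twist":[0,0,0.88],"fingers":-1},
  {"translation":[-0.0524,0.0445,0],"twist":[0,0,0.88],"fingers":-1},
  {"translation":[-0.0524,0.0445,0],"twist":[0,0,0.88],"fingers":-0.4},
  {"translation":[-0.0524,0.0445,0],"twist":[0,0,0.88],"fingers":-0.4},
])

```text
time: 10.3
eef_pos: [0.6261, 0.1894, 0.0857]
tcp_rot: [0.922, 0.387, -0.001, -0.0]
contact_force: [0.6, 0.0, 0.6]
opening: 0.3
finger_force: 0.0
```

Call:
arm_command([
  {"translation":[0,0,0],"twist":[0,0,0.72],"fingers":-0.4},
  {"translation":[0,0,0],"twist":[0,0,0.72],"fingers":-0.4},
  {"translation":[0,0,0],"twist":[0,0,0.72],"fingers":-0.4},
  {"translation":[0,0,0],"twist":[0,0,0.72],"fingers":-0.4},
  {"translation":[0,0,0],"twist":[0,0,0.72],"fingers":-0.4},
])

```text
time: 10.92
eef_pos: [0.6262, 0.1895, 0.086]
tcp_rot: [1.0, 0.025, -0.001, 0.0]
contact_force: [0.1, -0.2, 0.6]
opening: 0.299
finger_force: 0.0
```

```bash
python3 - <<'E'
from h import *
plan((.036,.085,.026,0),(.036,.085,-.022,0))
E
```

```text
10.925 [0.6262 0.1895 0.086 ] [ 0.0785 -0.1741  0.6324] 0.2993097520175398
[ 0.0043 -0.0007 -0.0001] [0.0002 0.002  0.0024]
[ 0.0044 -0.0007  0.0639] [0.0002 0.002  0.0024]
```

Call:
arm_command([
  {"translation":[0.004,-0.0007,0.02],"twist":[0,0,0],"fingers":-0.4},
  {"translation":[0.004,-0.0007,0.045],"twist":[0,0,0],"fingers":-0.4},
  {"translation":[0.004,-0.0007,0.064],"twist":[0,0,0],"fingers":-0.4},
  {"translation":[0.004,-0.0007,0.064],"twist":[0,0,0],"fingers":-0.4},
])

```text
time: 11.42
eef_pos: [0.6281, 0.19, 0.0365]
tcp_rot: [1.0, 0.024, -0.002, 0.0]
contact_force: [1.1, 0.6, -0.0]
opening: 0.3
finger_force: 0.0
```

Call:
arm_command([
  {"translation":[-0.0006,-0.0075,0],"twist":[0,0,-0.15],"fingers":-0.4},
  {"translation":[-0.0023,-0.0148,0],"twist":[0,0,-0.3],"fingers":-0.4},
  {"translation":[-0.0023,-0.0148,0],"twist":[0,0,-0.3],"fingers":-0.4},
])

```text
time: 11.8
eef_pos: [0.6281, 0.2012, 0.0398]
tcp_rot: [0.984, 0.18, 0.0, -0.0]
contact_force: [-0.1, -0.5, 0.6]
opening: 0.302
finger_force: 0.0
```

```bash
python3 arc.py 18; python3 - <<'E'
from h import *
p=read_camera('wrist');q=read_camera('top')
im=p['pixels'][120:384,80:430,::-1].astype(float);im=255*(im/255)**.5
A=cv2.resize(im.astype(np.uint8),(520,392))
im=q['pixels'][170:245,150:230,::-1].astype(float);im=255*(im/255)**.5
B=cv2.resize(im.astype(np.uint8),(270,392))
cv2.imwrite('pics/x5.png',np.hstack([A,B]))
E
```

```text
11.8 [0.6281 0.2012 0.0398] [-0.0569 -0.4703  0.6145] 0.30200741524090924
[-0.0012 -0.0005 -0.0416] [ 0.0001 -0.0007  0.    ]
```

View pics/x5.png

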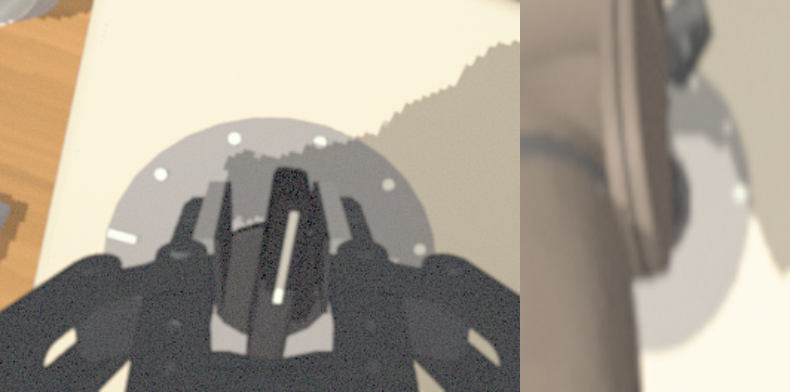

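The lever sits between the fingers, with its pale line from (295,212) to (278,300) and the right finger almost touching it. I continue the anticlockwise arc.

Call:
arm_command([
  {"translation":[-0.0006,-0.0075,0],"twist":[0,0,-0.15],"fingers":-0.4},
  {"translation":[-0.0023,-0.0148,0],"twist":[0,0,-0.3],"fingers":-0.4},
  {"translation":[-0.0052,-0.0218,0],"twist":[0,0,-0.45],"fingers":-0.4},
  {"translation":[-0.0091,-0.0282,0],"twist":[0,0,-0.6],"fingers":-0.4},
  {"translation":[-0.014,-0.0339,0],"twist":[0,0,-0.75],"fingers":-0.4},
])

```text
time: 12.52
eef_pos: [0.6101, 0.2213, 0.0401]
tcp_rot: [0.839, 0.544, 0.001, 0.001]
contact_force: [1.8, -1.0, -1.4]
opening: 0.301
finger_force: 0.7
```

```bash
python3 arc.py 63 72 81 90 96
```

```text
12.525 [0.6101 0.2213 0.0401] [ 1.7617 -1.0393 -1.3514] 0.30135454243180115
[-0.0009 -0.0022 -0.0413] [ 0.0025 -0.0016  0.0039]
[-0.0015 -0.0097 -0.0413] [ 0.0026 -0.0014 -0.1461]
[-0.0032 -0.017  -0.0413] [ 0.0028 -0.0011 -0.2961]
[-0.0061 -0.024  -0.0413] [ 0.0029 -0.0009 -0.4461]
[-0.0086 -0.0283 -0.0413] [ 0.0029 -0.0008 -0.5461]
```

Call:
arm_command([
  {"translation":[-0.0006,-0.0075,0],"twist":[0,0,-0.15],"fingers":-0.4},
  {"translation":[-0.0023,-0.0148,0],"twist":[0,0,-0.3],"fingers":-0.4},
  {"translation":[-0.0052,-0.0218,0],"twist":[0,0,-0.45],"fingers":-0.4},
  {"translation":[-0.0077,-0.0265,0],"twist":[0,0,-0.55],"fingers":-0.4},
  {"translation":[-0.0077,-0.0265,0],"twist":[0,0,-0.55],"fingers":-0.4},
])

```text
time: 13.15
eef_pos: [0.5884, 0.2246, 0.0398]
tcp_rot: [0.652, 0.758, 0.0, 0.0]
contact_force: [0.4, 0.5, -0.3]
opening: 0.3
finger_force: 0.0
```

```bash
python3 arc.py 96; python3 - <<'E'
from h import *
s=get_state();p=read_camera('wrist')
for g in recognise(p,'selector_nose')[:1]: print(g)
for a in (90,75,60): print(a,proj(p,c2w(.042*np.cos(np.radians(a)),.085+.042*np.sin(np.radians(a)),.034),s))
im=p['pixels'][120:384,80:430,::-1].astype(float);im=255*(im/255)**.5
cv2.imwrite('pics/x6.png',cv2.resize(im.astype(np.uint8),(520,392)))
E
```

```text
13.15 [0.5884 0.2246 0.0398] [ 0.3978  0.5178 -0.34  ] 0.2999453516187877
[-0.0006 -0.0006 -0.0416] [ 0.0005 -0.0003 -0.0012]
{'point': [303.3, 264.3], 'conf': 0.97}
90 [270.6632 270.3625]
75 [295.7215 275.7294]
60 [317.7979 286.5212]
```

View pics/x6.png

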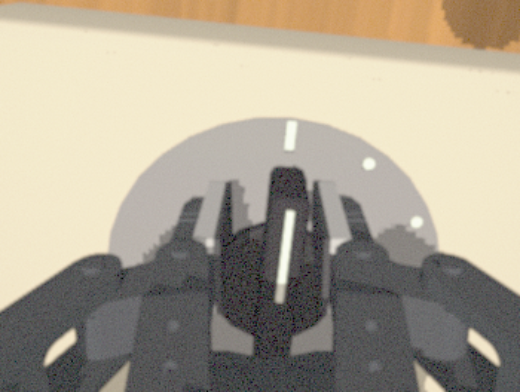

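The lever lines up with the stop dash at (290,135) and the fingers are clear of it, so step 1 is met. Next is clockwise.

Call:
arm_command([
  {"translation":[-0.0006,0.0075,0],"twist":[0,0,0.15],"fingers":-0.4},
  {"translation":[-0.0023,0.0148,0],"twist":[0,0,0.3],"fingers":-0.4},
  {"translation":[-0.0052,0.0218,0],"twist":[0,0,0.45],"fingers":-0.4},
  {"translation":[-0.0091,0.0282,0],"twist":[0,0,0.6],"fingers":-0.4},
  {"translation":[-0.014,0.0339,0],"twist":[0,0,0.75],"fingers":-0.4},
])

```text
time: 13.88
eef_pos: [0.615, 0.2181, 0.0393]
tcp_rot: [0.894, 0.449, -0.0, -0.0]
contact_force: [-2.8, 0.3, 0.5]
opening: 0.297
finger_force: 1.8
```

Call:
arm_command([
  {"translation":[-0.0006,0.0075,0],"twist":[0,0,0.15],"fingers":-0.4},
  {"translation":[-0.0023,0.0148,0],"twist":[0,0,0.3],"fingers":-0.4},
  {"translation":[-0.0052,0.0218,0],"twist":[0,0,0.45],"fingers":-0.4},
  {"translation":[-0.0091,0.0282,0],"twist":[0,0,0.6],"fingers":-0.4},
  {"translation":[-0.014,0.0339,0],"twist":[0,0,0.75],"fingers":-0.4},
])

```text
time: 14.5
eef_pos: [0.6286, 0.1962, 0.0393]
tcp_rot: [0.997, 0.073, -0.001, -0.002]
contact_force: [-1.0, 2.3, -0.6]
opening: 0.306
finger_force: 1.4
```

```bash
cat > nose.py <<'E'
from h import *
s=get_state();p=read_camera('wrist')
for g in recognise(p,'selector_nose')[:1]: print('nose',g['point'],g['conf'])
for a in (30,15,0,-15,-30,-45): print(a,[proj(p,c2w(r*np.cos(np.radians(a)),.085+r*np.sin(np.radians(a)),.034),s) for r in(.01,.042)])
# pale line pixels inside the lever
best=[]
im=p['pixels'].min(2).astype(float)
for a in range(-70,71,2):
    v=[im[int(round(y)),int(round(x))] for x,y in (proj(p,c2w(r*np.cos(np.radians(a)),.085+r*np.sin(np.radians(a)),.034),s) for r in np.linspace(.018,.04,12)) if 0<=y<384 and 0<=x<512]
    best.append((np.min(v),np.mean(v),a))
print(sorted(best)[-4:])
E
python3 arc.py 6; python3 nose.py
```

```text
14.5 [0.6286 0.1962 0.0393] [-1.0181  2.3038 -0.5894] 0.3056624890572854
[ 0.0001  0.003  -0.0422] [-0.0031  0.0012 -0.0059]
nose [303.2, 258.1] 0.84
30 [array([259.9138, 334.2243]), array([228.6919, 276.8186])]
15 [array([265.4769, 332.837 ]), array([253.4139, 270.2011])]
0 [array([271.2905, 332.6973]), array([279.483 , 269.5168])]
-15 [array([276.9355, 333.8159]), array([304.6629, 274.8403])]
-30 [array([282.0065, 336.1083]), array([326.834 , 285.6311])]
-45 [array([286.1457, 339.4024]), array([344.2641, 300.8309])]
[(np.float64(21.0), np.float64(28.416666666666668), 34), (np.float64(43.0), np.float64(141.16666666666666), 20), (np.float64(45.0), np.float64(92.0), 16), (np.float64(129.0), np.float64(161.5), 18)]
```

Call:
arm_command([
  {"translation":[-0.0002,0.0038,0],"twist":[0,0,0.075],"fingers":-0.4},
  {"translation":[-0.0006,0.0075,0],"twist":[0,0,0.15],"fingers":-0.4},
  {"translation":[-0.0013,0.0112,0],"twist":[0,0,0.225],"fingers":-0.4},
  {"translation":[-0.0023,0.0148,0],"twist":[0,0,0.3],"fingers":-0.4},
  {"translation":[-0.0037,0.0184,0],"twist":[0,0,0.375],"fingers":-0.4},
])

```text
time: 15.22
eef_pos: [0.6287, 0.1834, 0.0395]
tcp_rot: [0.993, -0.121, -0.0, -0.003]
contact_force: [0.7, 5.8, -0.9]
opening: 0.302
finger_force: 3.0
```

Call:
arm_command([
  {"translation":[-0.0002,0.0038,0],"twist":[0,0,0.075],"fingers":-0.4},
  {"translation":[-0.0006,0.0075,0],"twist":[0,0,0.15],"fingers":-0.4},
  {"translation":[-0.0013,0.0112,0],"twist":[0,0,0.225],"fingers":-0.4},
  {"translation":[-0.0023,0.0148,0],"twist":[0,0,0.3],"fingers":-0.4},
  {"translation":[-0.0023,0.0148,0],"twist":[0,0,0.3],"fingers":-0.4},
])

```text
time: 15.85
eef_pos: [0.6246, 0.1696, 0.0395]
tcp_rot: [0.962, -0.273, 0.0, 0.0]
contact_force: [-1.0, 0.6, -0.1]
opening: 0.298
finger_force: 0.0
```

```bash
python3 arc.py -35; python3 nose.py
```

```text
15.85 [0.6246 0.1696 0.0395] [-1.0163  0.5849 -0.1045] 0.29751599146918567
[-0.0006  0.0009 -0.042 ] [ 0.0001 -0.0004  0.0109]
nose [304.0, 256.9] 0.96
30 [array([244.7895, 342.8157]), array([179.0005, 316.8467])]
15 [array([247.8776, 338.8213]), array([191.2903, 298.8578])]
0 [array([252.1489, 335.6146]), array([209.362 , 284.0366])]
-15 [array([257.3102, 333.4327]), array([231.9794, 273.7532])]
-30 [array([262.9965, 332.4394]), array([257.3598, 269.0198])]
-45 [array([268.7994, 332.71  ]), array([283.3615, 270.319 ])]
[(np.float64(19.0), np.float64(36.583333333333336), -16), (np.float64(20.0), np.float64(32.166666666666664), -58), (np.float64(107.0), np.float64(158.33333333333334), -28), (np.float64(126.0), np.float64(220.91666666666666), -26)]
```

The pale line fits about −27°, which is the fourth detent, with no finger force. I'll raise the tool and go to the dimmer, turning back to 0°.

Call:
arm_command([
  {"translation":[0,0,-0.05],"twist":[0,0,0],"fingers":-0.4},
  {"translation":[0,0,-0.12],"twist":[0,0,0],"fingers":-0.4},
  {"translation":[0,0,-0.2],"twist":[0,0,0],"fingers":-0.4},
  {"translation":[0,0,-0.2],"twist":[0,0,0],"fingers":-1},
])

```text
time: 16.45
eef_pos: [0.6286, 0.1704, 0.1977]
tcp_rot: [0.962, -0.273, 0.007, -0.003]
contact_force: [0.5, -0.0, -0.9]
opening: 0.102
finger_force: 0.0
```

```bash
python3 - <<'E'
from h import *
plan((-.06,-.08,.13,0))
E
python3 nose.py|tail -1
```

```text
16.45 [0.6286 0.1704 0.1977] [ 0.5113 -0.0285 -0.8674] 0.10220120169084407
[0.0054 0.2309 0.0083] [-0.0048 -0.0129 -0.5729]
[(np.float64(101.0), np.float64(145.25), -30), (np.float64(124.0), np.float64(143.25), 68), (np.float64(163.0), np.float64(219.25), -26), (np.float64(188.0), np.float64(225.08333333333334), -28)]
```

Lever at about −28°, so it is in the fourth detent.

Call:
arm_command([
  {"translation":[0.0054,0.231,0],"twist":[0,0,-0.573],"fingers":-1},
  {"translation":[0.0054,0.231,0],"twist":[0,0,-0.573],"fingers":-1},
  {"translation":[0.0054,0.231,0],"twist":[0,0,-0.573],"fingers":-1},
  {"translation":[0.0054,0.231,0],"twist":[0,0,-0.573],"fingers":-1},
  {"translation":[0.0054,0.231,0],"twist":[0,0,-0.573],"fingers":-1},
])

```text
time: 17.18
eef_pos: [0.5352, 0.0201, 0.1872]
tcp_rot: [1.0, 0.022, -0.002, -0.0]
contact_force: [0.0, 0.1, 1.1]
opening: 0.002
finger_force: 0.0
```

Call:
arm_command([
  {"translation":[0,0,0],"twist":[0,0,0],"fingers":-1},
  {"translation":[0,0,0],"twist":[0,0,0],"fingers":-1},
])

```text
time: 17.42
eef_pos: [0.5365, 0.021, 0.1888]
tcp_rot: [1.0, 0.023, -0.001, -0.0]
contact_force: [-0.2, -0.2, 0.5]
opening: -0.001
finger_force: 0.0
```

```bash
python3 - <<'E'
from h import *
plan((-.06,-.08,.13,0))
s=get_state();p=read_camera('wrist')
def w2c(X): return Rn.from_euler("z",-Y0).apply(X-C0)
for n,z in(('dimmer_top',.094),('rider_tip',.067)):
  for g in recognise(p,n)[:2]: print(n,g['point'],g['conf'],w2c(atz(p,g['point'],z,s)))
a=proj(p,c2w(-.032,-.075,.034),s);b=proj(p,c2w(.0306,-.104,.007),s);print(a,b)
r0=int(b[1])-35;c0=int(a[0])-60
cv2.imwrite('pics/d1.png',cv2.resize(p['pixels'][r0:r0+120,c0:c0+140,::-1],(700,600),interpolation=cv2.INTER_CUBIC));print(r0,c0)
E
```

```text
17.425 [0.5365 0.021  0.1888] [-0.1993 -0.1797  0.4942] -0.0005853539087923403
[ 0.0062  0.0004 -0.0016] [-0.0002  0.0011 -0.0007]
dimmer_top [148.0, 252.6] 0.78 [-0.0303 -0.0708  0.034 ]
rider_tip [70.3, 296.5] 0.48 [ 0.032 -0.108  0.007]
[257.6407 150.0571] [291.7432  72.0076]
37 197
```

View pics/d1.png

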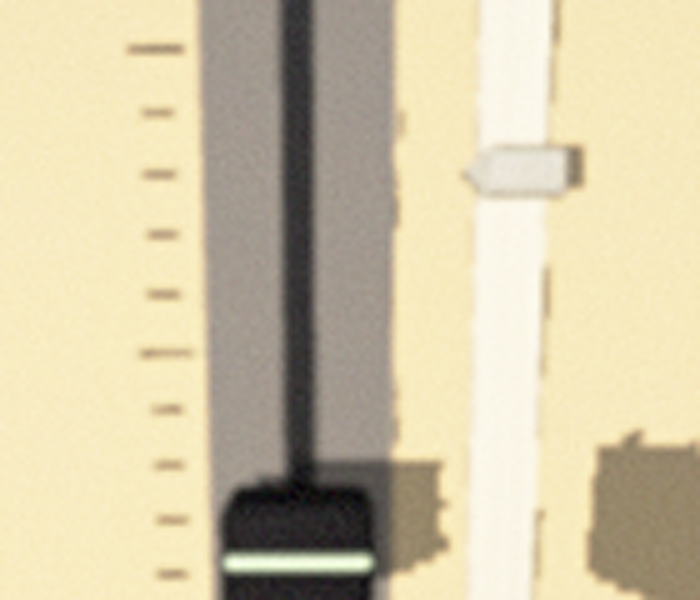

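The line is at crop (298,563) and the rider tip at (467,175), level with the 80 mm tick. In console coordinates the cap is at x ≈ −0.032 and the rider at x ≈ +0.0305, so it needs to travel 62 mm.

```bash
python3 - <<'E'
from h import *
plan((-.078,-.075,.13,0),(-.078,-.075,-.023,0))
E
```

```text
17.575 [0.5367 0.0208 0.1893] [-0.3753  0.3765 -0.8304] -0.00045660723246116077
[-0.018  -0.0064 -0.001 ] [-0.0001  0.0003 -0.0008]
[-0.0179 -0.0064  0.203 ] [-0.0001  0.0003 -0.0008]
```

Call:
arm_command([
  {"translation":[-0.018,-0.0064,0],"twist":[0,0,0],"fingers":-1},
  {"translation":[-0.018,-0.0064,0.06],"twist":[0,0,0],"fingers":-1},
  {"translation":[-0.018,-0.0064,0.12],"twist":[0,0,0],"fingers":-1},
  {"translation":[-0.018,-0.0064,0.17],"twist":[0,0,0],"fingers":-1},
  {"translation":[-0.018,-0.0064,0.203],"twist":[0,0,0],"fingers":-1},
])

```text
time: 18.2
eef_pos: [0.5209, 0.0252, 0.0352]
tcp_rot: [1.0, 0.023, -0.001, -0.0]
contact_force: [-0.1, 0.1, -0.1]
opening: 0.001
finger_force: 0.0
```

Call:
arm_command([
  {"translation":[0,0,0],"twist":[0,0,0],"fingers":-1},
  {"translation":[0,0,0],"twist":[0,0,0],"fingers":-1},
])

```text
time: 18.45
eef_pos: [0.5236, 0.0247, 0.0385]
tcp_rot: [1.0, 0.023, 0.001, 0.0]
contact_force: [0.6, 0.0, 0.8]
opening: -0.002
finger_force: 0.0
```

```bash
python3 - <<'E'
from h import *
plan((-.078,-.075,-.023,0),(-.045,-.075,-.023,0),(0,-.075,-.023,0))
E
```

```text
18.45 [0.5236 0.0247 0.0385] [0.5701 0.013  0.7908] -0.0018368337450851684
[-0.0007 -0.0005  0.002 ] [ 0.0003 -0.0018 -0.0013]
[ 0.0433 -0.0006  0.0021] [ 0.0003 -0.0018 -0.0013]
[ 0.1033 -0.0007  0.0022] [ 0.0003 -0.0018 -0.0013]
```

Push to TCP x ≈ −0.003, about 12 mm short, then measure.

Call:
arm_command([
  {"translation":[0.02,0,0],"twist":[0,0,0],"fingers":-1},
  {"translation":[0.04,0,0],"twist":[0,0,0],"fingers":-1},
  {"translation":[0.06,0,0],"twist":[0,0,0],"fingers":-1},
  {"translation":[0.08,0,0],"twist":[0,0,0],"fingers":-1},
  {"translation":[0.1,0,0],"twist":[0,0,0],"fingers":-1},
])

```text
time: 19.08
eef_pos: [0.5988, 0.0281, 0.037]
tcp_rot: [1.0, 0.023, -0.0, -0.0]
contact_force: [-2.2, 0.3, 1.5]
opening: 0.003
finger_force: 0.9
```

Call:
arm_command([
  {"translation":[0,0,0],"twist":[0,0,0],"fingers":-1},
  {"translation":[0,0,0],"twist":[0,0,0],"fingers":-1},
])

```text
time: 19.32
eef_pos: [0.5979, 0.028, 0.0369]
tcp_rot: [1.0, 0.023, 0.0, 0.0]
contact_force: [0.2, -0.8, 0.7]
opening: -0.0
finger_force: 0.0
```

```bash
cat > dim.py <<'E'
from h import *
plan((0,-.075,-.023,0))
s=get_state();p=read_camera('wrist')
im=p['pixels'].min(2).astype(float)
def prof(y,z,xs):
    o=[]
    for x in xs:
        v=[cv2.getRectSubPix(im.astype(np.float32),(1,1),tuple(map(float,proj(p,c2w(x,yy,z),s))))[0,0] for yy in y]
        o.append(np.mean(v))
    return np.array(o)
xs=np.arange(-.03,.06,.001)
a=prof(np.linspace(-.084,-.066,7),.034,xs)
i=np.argsort(a*0+np.where(1,a-cv2.blur(a.reshape(-1,1),(1,15)).ravel(),0))[-5:]
print('line x cand',xs[i],a[i])
for n,z in(('dimmer_top',.094),('rider_tip',.067)):
  for g in recognise(p,n)[:1]: print(n,g['point'],g['conf'],Rn.from_euler("z",-Y0).apply(atz(p,g['point'],z,s)-C0))
print('rider exp',proj(p,c2w(.0305,-.103,.007),s))
E
python3 dim.py
```

```text
19.325 [0.5979 0.028  0.0369] [ 0.1511 -0.7585  0.714 ] -0.00045407907600008153
[ 0.0041 -0.0007 -0.0002] [ 0.     -0.0001 -0.0014]
line x cand [0.045 0.044 0.022 0.02  0.021] [107.6428 102.1513  78.1251 157.7502 199.161 ]
dimmer_top [218.8, 259.7] 0.63 [ 0.0263 -0.0738  0.034 ]
rider_tip [186.7, 339.2] 0.87 [ 0.032  -0.1106  0.007 ]
rider exp [322.7447 189.8378]
```

The line is at 0.021 and the target is 0.0305, so I push 9.5 mm more, slowly.

Call:
arm_command([
  {"translation":[0.003,0,0],"twist":[0,0,0],"fingers":-1},
  {"translation":[0.006,0,0],"twist":[0,0,0],"fingers":-1},
  {"translation":[0.009,0,0],"twist":[0,0,0],"fingers":-1},
  {"translation":[0.012,0,0],"twist":[0,0,0],"fingers":-1},
  {"translation":[0.012,0,0],"twist":[0,0,0],"fingers":-1},
])

```text
time: 20.1
eef_pos: [0.6072, 0.0285, 0.0372]
tcp_rot: [1.0, 0.023, 0.0, -0.0]
contact_force: [1.2, -0.2, -0.7]
opening: -0.001
finger_force: 0.2
```

```bash
python3 dim.py
```

```text
20.1 [0.6072 0.0285 0.0372] [ 1.2486 -0.2217 -0.6748] -0.0006131483731918261
[-0.0083 -0.0007  0.0002] [ 0.     -0.0006 -0.0014]
line x cand [-0.03   0.051  0.026  0.028  0.027] [ 42.5896 109.3475  94.5923 112.9545 164.3921]
dimmer_top [226.2, 259.1] 0.89 [ 0.0324 -0.0735  0.034 ]
rider_tip [202.5, 336.7] 0.57 [ 0.0335 -0.11    0.007 ]
rider exp [321.556  208.4303]
```

I back away, raise, and measure cap and rider in one clean view.

Call:
arm_command([
  {"translation":[-0.03,0,0],"twist":[0,0,0],"fingers":-1},
  {"translation":[-0.06,0,0],"twist":[0,0,0],"fingers":-1},
  {"translation":[-0.09,0,-0.07],"twist":[0,0,0],"fingers":-1},
  {"translation":[-0.09,0,-0.14],"twist":[0,0,0],"fingers":-1},
  {"translation":[-0.09,0,-0.2],"twist":[0,0,0],"fingers":-1},
])

```text
time: 20.88
eef_pos: [0.5396, 0.0253, 0.1895]
tcp_rot: [1.0, 0.023, 0.001, 0.0]
contact_force: [0.1, -0.0, 0.6]
opening: 0.0
finger_force: 0.0
```

Call:
arm_command([
  {"translation":[0,0,0],"twist":[0,0,0],"fingers":-1},
  {"translation":[0,0,0],"twist":[0,0,0],"fingers":-1},
])

```text
time: 21.12
eef_pos: [0.539, 0.0254, 0.1866]
tcp_rot: [1.0, 0.023, -0.0, -0.0]
contact_force: [-0.0, 0.7, -0.0]
opening: 0.003
finger_force: 0.0
```

```bash
cat >> dim.py <<'E'
print([proj(p,c2w(x,-.075,.034),s) for x in(.0255,.0305)])
for c in (296,): pass
b=proj(p,c2w(.0305,-.103,.007),s);r0,c0=int(b[1])-40,int(b[0])-80;print(r0,c0)
cv2.imwrite('pics/d%d.png'%(1000*s['time']),cv2.resize(p['pixels'][r0:r0+90,c0:c0+120,::-1],(800,600),interpolation=cv2.INTER_CUBIC))
# rider tip: bright metal tip column profile; print grey rows along tip columns
yy=np.linspace(-.1125,-.1065,7);bprof=[np.std(prof(yy,.007,[x])) for x in xs]
q=p['pixels'].astype(int);sub=q[r0:r0+90,c0:c0+120];sat=(sub.max(2)-sub.min(2));
m=(sat<14)&(sub.min(2)>150)&(sub.max(2)<240);n,l,st,ce=cv2.connectedComponentsWithStats(m.astype(np.uint8))
for i in range(1,n):
    if 15<st[i,4]<600: print('blob',st[i],ce[i]+[c0,r0],Rn.from_euler("z",-Y0).apply(atz(p,(ce[i]+[c0,r0])[::-1],.068,s)-C0))
E
python3 dim.py; ls pics
```

```text
21.125 [0.539  0.0254 0.1866] [-0.0075  0.6891 -0.0024] 0.0029669842759111357
[ 0.0827 -0.0006  0.1994] [-0.0001  0.0005 -0.0015]
line x cand [0.016 0.029 0.026 0.028 0.027] [115.1795 105.4658 127.2199 205.577  225.2109]
dimmer_top [74.3, 258.0] 0.98 [ 0.0297 -0.0713  0.034 ]
rider_tip [73.6, 301.5] 0.6 [ 0.0319 -0.1079  0.007 ]
rider exp [295.641   75.4082]
[array([262.7632,  80.1212]), array([262.763 ,  73.2502])]
35 215
d1.png
d21125.png
scene0.png
t1.png
t3.png
top0.png
w1.png
w2.png
w3.png
x3.png
x4.png
x5.png
x6.png
```

No picture views are left, so I work from numbers. The line is at about 0.0272 and the rider tip at about 0.0307, which means 3.5 mm more. I retrace the path and push 3.5 mm beyond the earlier end.

Call:
arm_command([
  {"translation":[0,0,0.07],"twist":[0,0,0],"fingers":-1},
  {"translation":[0,0,0.14],"twist":[0,0,0],"fingers":-1},
  {"translation":[0.01,0,0.195],"twist":[0,0,0],"fingers":-1},
  {"translation":[0.05,0,0.2],"twist":[0,0,0],"fingers":-1},
  {"translation":[0.08,0,0.2],"twist":[0,0,0],"fingers":-1},
])

```text
time: 21.9
eef_pos: [0.5982, 0.0283, 0.034]
tcp_rot: [1.0, 0.023, -0.003, -0.0]
contact_force: [0.4, 0.0, 0.5]
opening: 0.001
finger_force: 0.0
```

Call:
arm_command([
  {"translation":[0.005,0,0],"twist":[0,0,0],"fingers":-1},
  {"translation":[0.009,0,0],"twist":[0,0,0],"fingers":-1},
  {"translation":[0.012,0,0],"twist":[0,0,0],"fingers":-1},
  {"translation":[0.0147,0,0],"twist":[0,0,0],"fingers":-1},
  {"translation":[0.0147,0,0],"twist":[0,0,0],"fingers":-1},
])

```text
time: 22.52
eef_pos: [0.6095, 0.0287, 0.0368]
tcp_rot: [1.0, 0.023, -0.001, -0.0]
contact_force: [-2.0, -0.2, -0.4]
opening: 0.0
finger_force: 0.8
```

Call:
arm_command([
  {"translation":[-0.03,0,0],"twist":[0,0,0],"fingers":-1},
  {"translation":[-0.06,0,0],"twist":[0,0,0],"fingers":-1},
  {"translation":[-0.09,0,-0.07],"twist":[0,0,0],"fingers":-1},
  {"translation":[-0.09,0,-0.14],"twist":[0,0,0],"fingers":-1},
  {"translation":[-0.09,0,-0.2],"twist":[0,0,0],"fingers":-1},
])

```text
time: 23.15
eef_pos: [0.5433, 0.0255, 0.19]
tcp_rot: [1.0, 0.023, 0.002, 0.0]
contact_force: [1.1, 0.3, -0.5]
opening: -0.001
finger_force: 0.0
```

Call:
arm_command([
  {"translation":[0,0,0],"twist":[0,0,0],"fingers":-1},
  {"translation":[0,0,0],"twist":[0,0,0],"fingers":-1},
])

```text
time: 23.4
eef_pos: [0.5427, 0.0256, 0.1869]
tcp_rot: [1.0, 0.023, 0.0, -0.0]
contact_force: [-0.3, 0.3, -0.4]
opening: -0.0
finger_force: 0.0
```

```bash
python3 dim.py; python3 - <<'E'
from h import *
s=get_state();p=read_camera('wrist')
b=proj(p,c2w(.031,-.103,.005),s);r,c=np.round(b).astype(int)
print(b,'rows from',r-6,'cols from',c-6)
print(p['pixels'][r-6:r+8,c-6:c+18].sum(2)//3)
print(p['pixels'][r-6:r+8,c-6:c+18].max(2).astype(int)-p['pixels'][r-6:r+8,c-6:c+18].min(2))
E
```

```text
23.4 [0.5427 0.0256 0.1869] [-0.2882  0.3137 -0.438 ] -0.0003307942667064242
[ 0.0777 -0.0006  0.1999] [-0.     -0.0002 -0.0015]
line x cand [0.042 0.018 0.031 0.029 0.03 ] [118.7932 119.4704 150.5233 188.3391 232.7342]
dimmer_top [77.1, 260.2] 0.92 [ 0.0314 -0.073   0.034 ]
rider_tip [79.9, 303.0] 0.68 [ 0.0306 -0.1094  0.007 ]
rider exp [295.461   80.0723]
[array([262.7581,  85.1751]), array([262.7581,  78.3727])]
40 215
[295.792  77.805] rows from 290 cols from 72
[[112 110 114 113 109 109 113 109 113 113 112 112 111 115 111 112 113 115
  115 116 113 114 117 115]
 [113 110 113 107 111 113 109 103 113 113 109 112 111 113 110 108 112 111
  108 105 110 111 113 109]
 [115 112 112 111 116 108 119 115 112 111 109 113 117 111 112 115 112 110
  116 115 110 111 112 115]
 [114 112 111 111 111 112 113 112 112 116 112 108 114 110 110 116 112 115
  111 109 113 108 110 109]
 [113 112 111 112 111 107 112 111 115 109 110 108 110 111 110 109 109 111
  109 111 109 107 112 108]
 [114 108 112 112 110 111 104 111 108 111 109 113 109 113 111 108 109 111
  108 108 108 113 113 107]
 [114 108 111 107 112 
[... 1501 characters left out ...]
37 134 142 131 136 137 132 139 139 136 135 136 135 132 137 138 141
  145 145 149 148 149 147]
 [135 142 139 139 141 135 140 144 133 133 142 142 143 143 146 154 148 154
  151 158 147 146 152 152]
 [146 146 141 145 142 143 145 137 142 143 148 150 151 151 153 157 153 154
  156 154 158 156 149 157]
 [143 143 135 143 141 140 135 142 146 144 146 155 159 157 158 155 157 158
  156 155 153 159 157 151]
 [137 132 137 138 134 132 137 135 135 146 144 151 151 152 150 151 151 150
  146 148 151 148 152 153]
 [130 134 136 129 124 140 130 133 138 143 145 143 146 147 145 143 150 148
  150 147 143 144 145 152]
 [131 127 131 132 132 128 128 127 139 143 144 145 145 138 147 145 136 144
  142 147 141 143 143 141]]
```

I swapped rows and columns in that check. I'll redo it compactly, locating the rider by low saturation beside the rail.

```bash
python3 - <<'E'
from h import *
s=get_state();p=read_camera('wrist')
c,r=np.round(proj(p,c2w(.031,-.103,.005),s)).astype(int)
S=p['pixels'].max(2).astype(int)-p['pixels'].min(2)
print(r-8,c-7);print(S[r-8:r+10,c-7:c+20])
for x in(.027,.03,.033): print(x,proj(p,c2w(x,-.103,.005),s))
E
python3 nose.py | tail -1
```

```text
70 289
[[43 41 41 61 65 55 54 55 45 22 19 17 18 20 20 20 21 21 21 21 18 21 30 50
  62 57 58]
 [41 43 43 61 68 55 60 57 45 24 19 20 21 27 30 30 26 23 27 29 25 30 41 53
  63 63 61]
 [43 41 50 68 64 60 56 60 53 32 25 21 26 30 34 33 33 32 33 32 35 30 32 39
  44 44 44]
 [42 42 55 68 61 52 57 61 54 38 34 24 23 25 27 21 26 25 24 26 25 25 28 27
  28 28 29]
 [44 42 56 67 60 56 55 59 51 29 23 25 18 17 15 21 16 18 20 18 20 22 21 22
  20 23 26]
 [42 44 59 67 59 53 59 50 34 22 24 27 20 21 16 16 18 20 21 19 17 17 18 20
  17 21 28]
 [41 43 60 67 61 59 51 36 27 22 20 28 17 16 17 17 20 16 20 19 20 19 20 22
  20 27 26]
 [43 44 60 67 59 57 44 30 24 26 29 25 17 16 18 17 17 18 21 19 23 21 19 21
  20 24 28]
 [42 42 57 67 60 59 45 32 23 25 26 20 21 16 15 19 20 21 18 17 17 19 18 20
  22 24 25]
 [41 45 56 67 62 58 55 41 27 24 24 25 15 20 18 19 19 21 21 21 19 20 20 21
  20 23 32]
 [40 45 60 67 56 56 56 53 36 25 25 24 18 19 20 22 21 23 22 20 23 20 20 24
  22 23 35]
 [45 43 59 66 56 53 62 58 49 34 28 29 25 26 25 24 25 22 27 23 24 28 26 25
  29 32 46]
 [42 45 58 66 58 54 57 55 51 41 34 31 32 32 28 29 31 27 29 29 29 30 36 46
  46 48 54]
 [44 42 60 67 58 57 56 52 45 30 23 22 28 29 26 29 28 25 24 21 21 23 39 54
  57 57 57]
 [43 47 62 70 61 58 57 53 38 23 17 18 21 21 23 21 21 22 19 18 17 22 34 54
  58 57 56]
 [48 52 62 69 61 53 58 52 32 22 17 18 20 19 19 18 18 16 18 17 18 20 32 49
  56 59 54]
 [68 70 68 67 58 57 61 54 30 20 17 19 17 19 20 19 19 18 17 20 15 20 33 51
  57 56 54]
 [66 64 62 60 57 60 55 50 30 20 18 17 20 17 20 19 15 19 18 18 18 21 35 51
  58 57 59]]
0.027 [295.6056  82.9134]
0.03 [295.7099  79.1973]
0.033 [295.8149  75.4575]
[(np.float64(135.0), np.float64(138.5), 22), (np.float64(135.0), np.float64(138.83333333333334), 64), (np.float64(136.0), np.float64(138.66666666666666), 24), (np.float64(163.0), np.float64(225.5), -26)]
```

The tip is at row ≈77.4, which gives x ≈ 0.0314, and the line is at ≈0.030. They agree within about 1.5 mm, the lever is still in detent four, and the arm is clear.

```bash
python3 -c "
from plant import *
print(sign_off())"
```

```text
the job is handed in; nothing more can be done
None
```

I handed the job in with the selector turned to its anticlockwise stop and then four clicks clockwise, and the dimmer line about 1.5 mm from the rider's tip by camera (limit 5 mm); the judge's result was not shown.

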